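# Clamp a sample plate in the hinged gas test cell and hold it shut with the locking pin

## Task

Push the loose orange sample plate square and flush into the brass fence corner of the test cell, then swing the teal lid down onto it. Take the red-headed locking pin from its stand, put it down through the lid's hole into the block below, and press it until its collar holds the lid fully shut against the sprung pad. Finish while still gripping the pin and pressing it down, with the lid fully shut; leave the black spare pin and the other things alone.

Things in the scene. Friction and masses are not known exactly. Their poses are not given: they have to be found in the camera images.
- cell: Fixed test cell. Origin: centre of its underside, on the table; x runs from the dark latch block (-x end) to the lid hinge (+x end), y across, z up. Aluminium base plate: flat top at z 24 mm, x -75 to 125, y -65 to 65. Latch block: x -125 to -75, y -35 to 35, 42 mm high. Two hinge cheeks at x 110, y -55 and 55, 60 mm high.
- seat (a point): Where the centre of the orange plate's underside lies when flush in the corner: (30, 0, 24) mm of the cell, axes as the cell. Two brass fence strips, 10 mm wide, 10 mm high above the flat top, form the corner: inner faces at cell x = 65 (y -30 to 40) and y = 30 (x -5 to 65), so the plate is pushed towards the cell's +x and +y.
- block_hole (a point): Centre of the mouth of the latch block's vertical through hole, 13.5 mm wide, on the block's top (42 mm above the table), at (-100, 0, 42) mm of the cell; axes as the cell.
- hinge (a point): Middle of the lid's horizontal hinge axis, which runs along the cell's y, at (110, 0, 49) mm of the cell; axes as the cell.
- lid (a joint): Lid angle in rad: 0 = fully shut (hard stop; level, top 54 mm above the table), growing as its free end swings up; starts about upright (1.5 to 1.8, stop at 1.95). Stiff hinge (0.5 N m friction): it stays where left. Teal plate 10 mm thick, 90 mm wide, 0.3 kg, with a 50 mm wide steel nose ending 235 mm from the hinge axis.
- lid_hole (a point): Top mouth of the 13.5 mm through hole in the lid's steel nose, on the outer face, 210 mm from the hinge axis; z is the lid's outward normal, x points along the lid to the hinge. With the lid shut it lies 12 mm above block_hole, in line with it.
- lid_press (a point): A point in the middle of the lid's outer face 150 mm from the hinge axis, good for pushing. Beneath the lid, 80 mm from the hinge, a sprung rubber pad stands out 8 mm: it meets the seated plate at about 0.06 rad and pushes the lid back to there when let go. Pressing fully shut takes about 9 N at lid_hole, 13 N here.
- plate: Orange sample plate, 70 (its x) x 60 (its y) x 16 mm high, 0.11 kg, with a round steel disc on top; lies loose on the cell's flat top, 8 to 18 mm short of each fence and turned by up to 0.2 rad. Origin: centre of its underside. Flush in the corner, its axes are parallel to the cell's.
- pin: Locking pin, standing upright in the stand: steel shank 11 mm wide reaching 40 mm below the collar (last 6 mm tapered), steel collar 28 mm wide and 6 mm thick, red round head 20 mm wide and 34 mm tall above the collar; 0.07 kg. Origin: on the axis, at the collar's underside; z up along the axis.
- spare_pin: Spare pin with a black head, same outline but a thinner shank (8 mm), in the stand's other hole. Not to be used.
- stand: Fixed grey pin stand, 50 (x) x 140 (y) x 46 mm high, two upright 13.5 mm through holes at y = -35 and 35 mm, a pin in each with its collar resting on the stand's top; which pin is where varies. Origin: centre of the underside.
- spare_plate: White plate like the orange one, lying on the table; bystander. Origin: centre of the underside.
- beaker: Glass beaker, 70 mm wide, 90 mm high; bystander. Origin: centre of the underside.
- jar: Jar with a blue cap, 60 mm wide, 90 mm high; bystander. Origin: centre of the underside.
- bottle: Amber bottle, 72 mm wide, 170 mm high; bystander. Origin: centre of the underside.
- wrench: Wrench, 160 mm, lying on the table; bystander.
- screwdriver: Screwdriver, 180 mm, lying on the table; bystander.
Not all that is in view belongs to the job. Of the things like the plate, leave any that is blue; of the rest the smaller one is meant.

How it is judged (in metres and radians):
On the way, in this order (a step that is already met when the one before it is completed fails the run):
1. the orange plate is square and flush in the fence corner, with the lid still open (horizontal distance between plate and seat below 0.003 m and angle between the x axis of plate and the x axis of cell, either way round below 0.035 rad and value of joint lid above 0.5 rad), for 0.1 s.
2. the lid has been swung down onto the plate (value of joint lid below 0.1 rad), for 0.1 s.
3. the red pin stands through the lid's hole in the latch block (horizontal distance between pin and block_hole below 0.004 m and z of pin in the frame of block_hole below 0.03 m and angle between pin's own z axis and vertical below 0.12 rad), for 0.1 s.
At the end, for the whole second after the job is handed in: Lid within 0.015 rad of shut; red pin in the block's hole (4 mm, upright within 0.12 rad, collar under 16 mm above the block), pressing on the lid with over 2 N and gripped with over 2 N; orange plate within 3.5 mm and 0.04 rad of flush; spare pin and bystanders left alone (value of joint lid below 0.015 rad and horizontal distance between pin and block_hole below 0.004 m and z of pin in the frame of block_hole below 0.016 m and angle between pin's own z axis and vertical below 0.12 rad and contact force between the fingers and pin above 2 N and contact force between pin and cell above 2 N and horizontal distance between plate and seat below 0.0035 m and angle between the x axis of plate and the x axis of cell, either way round below 0.04 rad); the arm keeps its last pose, push and grip.
It fails at once if the black spare pin is disturbed (distance of spare_pin from where it was at the start of the episode above 0.015 m).
It fails at once if a bystander is pushed away or tipped (distance of any of spare_plate, beaker, jar, bottle, wrench, screwdriver from where it was at the start of the episode above 0.03 m or angle between any of beaker, jar, bottle's own z axis and vertical above 0.4 rad).
It also fails if it takes over 70 s, if anything falls off the work surface, if the arm or the gripper's body presses on something with over 40 N, if the wrist force passes 120 N, or if a joint passes its speed limit or range.

## Robot

A 7-joint arm with a two-finger parallel gripper is mounted at the origin on the work surface. World frame = base frame: x ahead of the robot, y to its left, z up, the work surface at z = 0. Lengths are in mm, angles in degrees, forces in N, time in s.
With the tool pointing down it reaches from about 425 to 875 mm from the base axis. Payload 4.7 kg.
Tool frame: the origin (TCP) lies on the centre line of the jaws, within the pads' length; the fingertips stand 22 mm ahead of it and the grasp point (between the pads) lies 3 mm ahead of it; z points along the fingers, y is the direction in which the jaws open and shut (so a half turn about z gives the same grasp; the last joint's range is limited). The gripper opens to 85 mm and grips with 20 to 120 N. Pads are 22 mm wide; open, the fingers measure 114 mm over their backs; the gripper's body (76 mm by 85 mm) begins 54 mm behind the grasp point. The pads swing forward as they close: fully open they stand 13 mm farther back than shut.
Start: joints at [64.807, 18.392, -4.016, 83.108, 1.295, 78.541, -3.26], TCP at [284.934, -584.239, 253.349] pointing down, gripper open.
Joint ranges: [-163.93, 163.93], [-17.29, 119.83], [-79.2, 71.16], [3.27, 140.29], [-89.18, 269.18], [5.43, 117.66], [-154.24, 154.24]. Speed limits (degrees/s): [147.25, 147.25, 180, 180, 180, 180, 180].

## Interface

Orientations are given as a 3x3 rotation matrix whose columns are the frame's x, y, z axes.
In Python, from rig import arm gives the robot as it stands.
- The arm moves only by the shell command python3 -m jog 'ROWS' [OPENING] [FORCE]. ROWS is JSON, a list of rows, each an object with "xyz": the shift along the tool's x, y, z in units of 25 mm (1.0 is 25 mm), a list of three; "turn": the turn, a rotation vector about the tool's x, y, z in rad, a list of three. In form: [{"xyz": [tx, ty, tz], "turn": [rx, ry, rz]}, ...]. A call has exactly 10 rows; each row is the pose to reach, as a shift and turn from the pose measured when the call began, along the tool's axes at that moment; what a row does not reach only later rows make up. A row lasts 1/10 s, in which the tool goes at most 50 mm and 8.59 degrees, less where a joint would pass 70% of its speed; a pose out of reach is approached as far as the arm can. A call with a gripper value outside its range is refused whole. OPENING is the finger opening in mm, from 0 to 85.4, set as the call begins (- or left out, the last holds). The fingers move at their own pace and stop on an object; FORCE is the grip in N (left out, the last holds). Time passes only in rows, so rows that repeat a pose let the fingers close, or fill a call up. It gives the time, the measured TCP pose, the force and the opening at its end, in the units of the state.
- arm.sense(): the state, without advancing time (a new reading comes with each control period).
- arm.snapshot(name): name is "scene" or "top" or "wrist"; returns a dict with "image" (480x640x3 uint8, red, green, blue), "z_map" (480x640 float32, mm along the optical axis (not along the pixel's ray), 0 where there is no reading), "camera_matrix" (3x3 intrinsics, pixels), "eye" and "rotation" of the camera in the world; the wrist camera has in their place "mount" (4x4, takes a point from camera to tool coordinates, whose origin is the TCP and whose axes are the flange's). Camera axes: x right, y down, z forward; pixel columns grow to the right and rows downward; lengths in mm; the calibration is good to about 2 mm. A picture is of the moment at which its call begins: read the wrist's pose just before it.
- arm.finish_job(): hands the job in, once; it reports no verdict.
The state is a dict: "t": time; "joint_positions": joint angles; "joint_vel": joint speeds; "joint_efforts": joint torques, N m; "ee_pos": TCP position; "ee_rot": TCP orientation; "force": force on the tool from outside, world axes, zero at the start; "wrist_torque": the same for the moment, N m; "grip_width": opening from 0.0 (shut) to 1.0 (fully open).
Only numpy, scipy, OpenCV 4.12 (cv2) and the standard library are available. Lean on these libraries where they do the work, as an engineer would, in place of code of your own. Each camera call takes 0.05 s, during which the arm holds its last target. There are 200 camera calls.

## Working session

There is one attempt and no reset: what is moved stays moved. The work goes in short steps, Python scripts to look and compute and a shell command to move; the robot and the scene stay as the last step left them, time stands still between calls to the robot, and variables do not carry over. Pictures are saved under pics/ and viewed, about 8 in all and at most 12, crops included, and the job is handed in when it is done.

```bash
mkdir -p pics; ls
python3 - <<'E'
from rig import arm
import cv2,numpy as np,pickle
s=arm.sense();print(s)
d={}
for n in("scene","top"):
    r=arm.snapshot(n);d[n]=r
    print(n,r["camera_matrix"],r["eye"],r["rotation"])
    cv2.imwrite(f"pics/{n}0.png",r["image"][:,:,::-1])
pickle.dump(d,open("d0.pkl","wb"))
E
```

```text
pics
{'t': 0.0, 'joint_positions': array([64.80515049, 18.43758676, -4.01662317, 83.17501308,  1.29717774,
       78.54211272, -3.26176282]), 'joint_vel': array([ 0.00464804, -0.04180085, -0.04409793,  0.04605261, -0.03860106,
       -0.12829796, -0.12617864]), 'joint_efforts': array([-5.64075726e-04, -4.93585861e+01, -3.82931717e-01, -3.14341021e+01,
        1.27557723e-02,  1.14235465e-02, -1.67704655e-05]), 'ee_pos': array([ 284.70360576, -583.77117568,  252.23935831]), 'ee_rot': array([[ 8.98761009e-01,  4.38437833e-01, -9.56749005e-04],
       [ 4.38438856e-01, -8.98759492e-01,  1.65658331e-03],
       [-1.33578453e-04, -1.90834843e-03, -9.99998170e-01]]), 'force': array([-0.09194646, -0.53022205,  0.00835624]), 'wrist_torque': array([-0.02698623, -0.02416187,  0.00052961]), 'grip_width': 0.9990315027181519}
scene [[452.56334722   0.         312.68523837]
 [  0.         452.56334722 244.47950599]
 [  0.           0.           1.        ]] [1049.4811723   409.18090937  859.27396593] [[-0.61173107  0.61596099 -0.49636394]
 [ 0.79088655  0.46285786 -0.4003262 ]
 [-0.01683937 -0.63745954 -0.77029979]]
top [[496.84711912   0.         327.66713004]
 [  0.         496.84711912 240.21477816]
 [  0.           0.           1.        ]] [ 342.86807152   19.69013203 1099.07994743] [[ 0.002949   -0.98391513  0.17861219]
 [-0.9997041  -0.0072135  -0.02323102]
 [ 0.02414577 -0.17849083 -0.98364526]]
```

View pics/scene0.png

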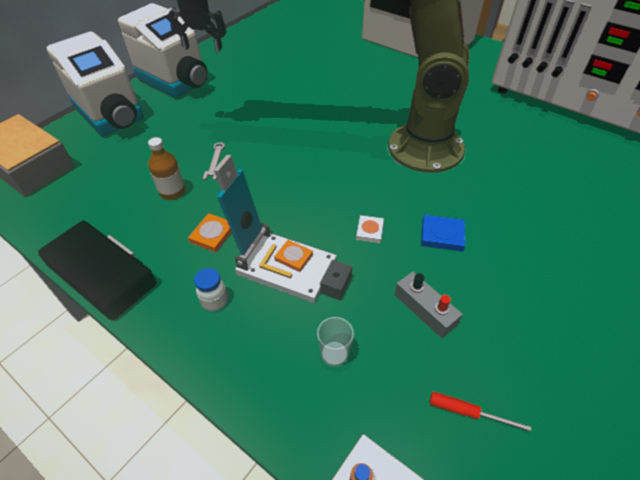

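View pics/top0.png

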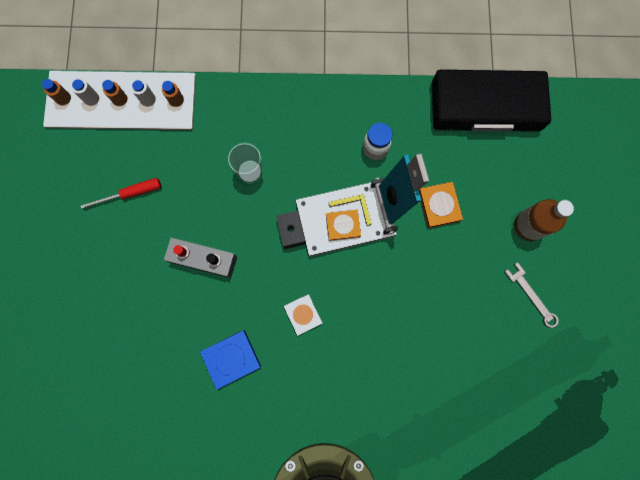

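The smaller orange plate on the cell at top (343,225) is the target. Lookalikes are the larger orange one on the table (441,204), the blue one (230,360) and the white one (303,315). The red pin is at (180,251) and the black spare at (213,259). Next I measure them.

```bash
cat > h.py <<'E'
import numpy as np,cv2
def ray(r,uv,z,eye=None,R=None):
    eye=r["eye"] if eye is None else eye; R=r["rotation"] if R is None else R
    uv=np.atleast_2d(np.asarray(uv,float)); K=r["camera_matrix"]
    d=np.c_[(uv-[K[0,2],K[1,2]])/K[0,0],np.ones(len(uv))]@np.asarray(R).T
    return eye+d*((z-eye[2])/d[:,2])[:,None]
def wristpose(s,r):
    M=np.asarray(r["mount"]); R=np.asarray(s["ee_rot"])
    return s["ee_pos"]+R@M[:3,3], R@M[:3,:3]
def mask(im,lo,hi,roi):
    h=cv2.cvtColor(im,cv2.COLOR_RGB2HSV); m=cv2.inRange(h,lo,hi)
    o=np.zeros_like(m); x0,y0,x1,y1=roi; o[y0:y1,x0:x1]=m[y0:y1,x0:x1]; return o
def big(m):
    c,_=cv2.findContours(m,cv2.RETR_EXTERNAL,cv2.CHAIN_APPROX_NONE); return max(c,key=cv2.contourArea)[:,0,:]
def rect(P):
    (c,sz,a)=cv2.minAreaRect(P[:,:2].astype(np.float32)); return np.round(c,1),np.round(sz,1),round(a,2)
E
python3 - <<'E'
import pickle; from h import *
d=pickle.load(open("d0.pkl","rb")); r=d["top"]; im=r["image"]
def f(n,lo,hi,roi,z):
    c=big(mask(im,lo,hi,roi)); print(n,rect(ray(r,c,z)))
f("orange small",(5,150,120),(18,255,255),(322,205,362,245),40)
f("orange big",(5,150,120),(18,255,255),(410,175,470,235),16)
f("white spare",(0,0,150),(180,60,255),(280,290,325,340),16)
f("base",(0,0,130),(180,50,255),(295,180,400,260),24)
f("fence",(22,120,100),(34,255,255),(320,185,380,235),34)
f("block",(0,0,20),(180,70,95),(270,200,306,255),42)
f("stand",(0,0,60),(180,50,170),(155,230,245,285),46)
f("red",(0,150,100),(4,255,255),(165,235,200,270),86)
f("red2",(0,150,60),(6,255,255),(165,235,200,270),86)
f("black",(0,0,0),(180,255,50),(200,245,230,275),86)
f("beaker",(0,0,0),(75,120,255),(225,140,265,185),0)
h=cv2.resize(im[140:300,150:470],None,fx=2.5,fy=2.5,interpolation=cv2.INTER_CUBIC)
cv2.imwrite("pics/crop1.png",h[:,:,::-1])
# depth points of the lid: region
z=r["z_map"];v,u=np.mgrid[155:225,380:432];Z=z[v,u]
E
```

```text
orange small (array([570.6, -38.6]), array([59.1, 69. ]), 7.24)
orange big (array([ 625.3, -261. ]), array([90.6, 76.2]), 12.56)
white spare (array([377.1,  48. ]), array([69.2, 59.6]), 26.4)
base (array([591.3, -44.6]), array([129.9, 197.6]), 13.9)
fence (array([597.9, -53.4]), array([68.5, 78.4]), 13.88)
block (array([559.3,  75.7]), array([73. , 48.7]), 14.44)
stand (array([496.5, 269.6]), array([140.8,  49.9]), 75.98)
red (array([505.1, 303.4]), array([18.7, 17.2]), 63.92)
red2 (array([504.8, 302.9]), array([19.7, 17.2]), 63.92)
black (array([486.1, 232.5]), array([23.7, 17.1]), 47.01)
beaker (array([679.9, 189.2]), array([3.3, 0. ]), -134.93)
```

View pics/crop1.png

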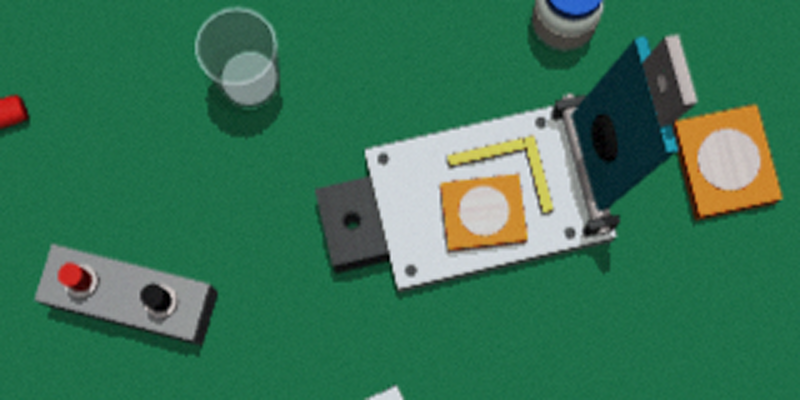

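The sizes match (70x60, 200x130, stand 140x50), so my choice holds. The plate sits about 16 mm and 19 mm short of the fences and turned -6.7°. Next I work out the first move.

```bash
cat >> h.py <<'E'
A=np.radians(-76.1); X=np.array([np.cos(A),np.sin(A),0]); Y=np.array([-np.sin(A),np.cos(A),0]); Z=np.array([0,0,1.])
O=np.array([591.3,-44.6,0])-25*X
def cell(p): return O+p[0]*X+p[1]*Y+p[2]*Z
def tocell(p): q=np.asarray(p)-O; return np.c_[q@X,q@Y,q[...,2]] if q.ndim>1 else np.array([q@X,q@Y,q[2]])
def down(yaw):  # tool y axis at world angle yaw, z down
    y=np.array([np.cos(yaw),np.sin(yaw),0]); return np.c_[np.cross(y,-Z),y,-Z]
from scipy.spatial.transform import Rotation as Ro
def go(s,p,R=None):
    T=s["ee_rot"]; t=T.T@(np.asarray(p)-s["ee_pos"])/25
    w=np.zeros(3) if R is None else Ro.from_matrix(T.T@R).as_rotvec()
    return np.round(t,3),np.round(w,3)
E
python3 - <<'E'
from rig import arm
import pickle; from h import *
s=arm.sense(); r=arm.snapshot("wrist"); np.set_printoptions(suppress=True,precision=3)
print(np.array(r["mount"]),r["camera_matrix"][0])
print("cell axes",X,Y,O,"seat",cell((30,0,24)),"hole",cell((-100,0,42)),"hinge",cell((110,0,49)))
d=pickle.load(open("d0.pkl","rb"))["top"]
print("plate",tocell(np.array([570.6,-38.6,40])))
for n,uv,z in(("hole",(290.6,228.2),42),("jar",(380,132),90),("bottle",(566,208),170),("beaker",(244,159),90)):print(n,ray(d,uv,z))
for q in((440,-200,320),(480,-60,320),cell((-30,-60,270))): print(go(s,q,down(A)))
E
```

```text
[[   0.001   -0.964   -0.264   66.364]
 [   1.       0.001    0.       0.08 ]
 [   0.      -0.264    0.964 -120.875]
 [   0.       0.       0.       1.   ]] [355.606   0.    322.296]
cell axes [ 0.24  -0.971  0.   ] [0.971 0.24  0.   ] [585.294 -20.332   0.   ] seat [592.501 -49.454  24.   ] hole [561.271  76.74   42.   ] hinge [ 611.719 -127.111   49.   ]
plate [ 14.203 -18.652  40.   ]
hole [[560.705  75.205  42.   ]]
jar [[ 763.991 -116.277   90.   ]]
bottle [[ 578.717 -466.195  170.   ]]
beaker [[699.688 173.699  90.   ]]
(array([ 12.314, -11.082,  -2.689]), array([-0.002,  0.   ,  0.211]))
(array([ 16.207, -15.414,  -2.682]), array([-0.002,  0.   ,  0.211]))
(array([ 18.593, -16.667,  -0.68 ]), array([-0.002,  0.   ,  0.211]))
```

```bash
python3 -m jog '[{"xyz":[1.2,-1.1,-0.8],"turn":[0,0,0.05]},{"xyz":[2.5,-2.2,-1.6],"turn":[0,0,0.1]},{"xyz":[3.7,-3.3,-2.7],"turn":[0,0,0.15]},{"xyz":[4.9,-4.4,-2.7],"turn":[0,0,0.211]},{"xyz":[6.2,-5.5,-2.7],"turn":[0,0,0.211]},{"xyz":[7.4,-6.7,-2.7],"turn":[0,0,0.211]},{"xyz":[8.6,-7.8,-2.7],"turn":[0,0,0.211]},{"xyz":[9.8,-8.9,-2.7],"turn":[0,0,0.211]},{"xyz":[11.1,-10,-2.7],"turn":[0,0,0.211]},{"xyz":[12.3,-11.1,-2.7],"turn":[0,0,0.211]}]' 0 40
python3 - <<'E'
from rig import arm
from h import *
s=arm.sense(); print(s["ee_pos"],s["grip_width"])
for q in((480,-60,320),cell((-20,-60,270))): print(go(s,q,down(A)))
E
```

```text
t: 1.15
ee_pos: [439.9, -197.9, 320.3]
ee_rot: [[0.971, 0.241, -0.001], [0.241, -0.971, 0.001], [-0.0, -0.001, -1.0]]
force: [1.0, -1.2, -0.2]
grip_width: 0.008
[ 439.86738323 -197.85911911  320.25858878] 0.00849061743297869
(array([ 2.885, -4.966,  0.016]), array([-0.001,  0.   ,  0.   ]))
(array([ 4.956, -6.291,  2.016]), array([-0.001,  0.   ,  0.   ]))
```

```bash
python3 -m jog '[{"xyz":[0.5,-1,0],"turn":[0,0,0]},{"xyz":[1.2,-2,0],"turn":[0,0,0]},{"xyz":[1.8,-3,0],"turn":[0,0,0]},{"xyz":[2.5,-4,0],"turn":[0,0,0]},{"xyz":[3,-5,0],"turn":[0,0,0]},{"xyz":[4,-6.3,0.3],"turn":[0,0,0]},{"xyz":[5,-6.3,1],"turn":[0,0,0]},{"xyz":[6,-6.3,2],"turn":[0,0,0]},{"xyz":[6.5,-6.3,2],"turn":[0,0,0]},{"xyz":[6.5,-6.3,2],"turn":[0,0,0]}]'
python3 - <<'E'
from rig import arm
from h import *
s=arm.sense(); r=arm.snapshot("wrist"); print(s["ee_pos"],s["grip_width"],tocell(s["ee_pos"]))
cv2.imwrite("pics/w1.png",r["image"][:,:,::-1])
import pickle; pickle.dump((s,r),open("w1.pkl","wb"))
e,R=wristpose(s,r)
def f(n,lo,hi,roi,z):
    c=big(mask(r["image"],lo,hi,roi)); P=ray(r,c,z,e,R); print(n,rect(P),tocell(P[:,:]).mean(0),rect(tocell(P)))
    return c
full=(0,0,640,480)
f("fence",(22,120,100),(34,255,255),full,34)
f("orange",(5,150,120),(18,255,255),full,40)
f("base",(0,0,130),(180,50,255),full,24)
f("block",(0,0,20),(180,70,95),full,42)
E
```

```text
t: 2.15
ee_pos: [560.1, -5.4, 269.8]
ee_rot: [[0.97, 0.242, -0.002], [0.242, -0.97, 0.003], [-0.002, -0.003, -1.0]]
force: [-0.3, -0.5, 1.0]
grip_width: -0.001
[560.1123248   -5.38746522 269.82319572] -0.0008259929530764819 [-20.55640796 -20.85443987 269.82319572]
fence (array([579.9, -93.3]), array([13.4,  8.2]), 14.06) [ 70.49035478 -24.23826036  34.        ] (array([ 69.6, -22.8]), array([ 8.2, 13.4]), 0.16)
orange (array([571.1, -38.3]), array([59.2, 68.5]), 7.38) [ 13.83915314 -21.46295837  40.        ] (array([ 14.1, -18.1]), array([59.2, 68.5]), 83.48)
base (array([589.9, -39.9]), array([128.9, 189.1]), 14.01) [22.2574005  5.4422319 24.       ] (array([20.1, -0.3]), array([189.1, 128.9]), 0.11)
block (array([359.9, -49.3]), array([260.3, 795.9]), 14.23) [ -12.56240824 -264.18120798   42.        ] (array([ -26.1, -225.7]), array([795.9, 260.3]), 0.33)
```

View pics/w1.png

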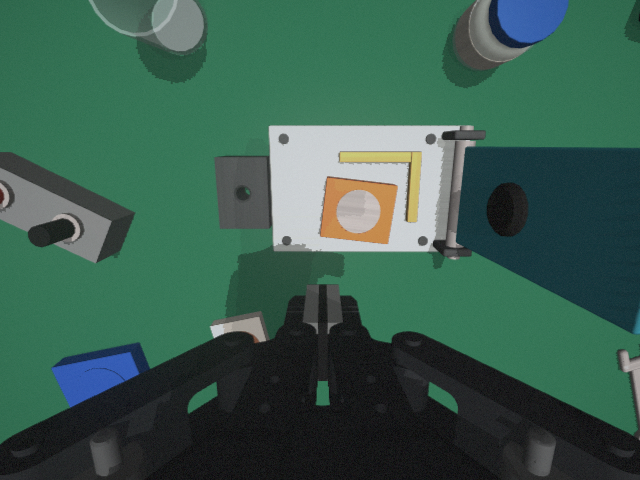

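The wrist view agrees with the top view. The plate is at cell (14,-18), turned -6.5°, with the block hole at px (243,191), and the lid leans away from the plate. I go down on the -y side with the fingers shut.

```bash
python3 -m jog '[{"xyz":[-1,0.7,1],"turn":[0,0,0]},{"xyz":[-2.2,1.4,2],"turn":[0,0,0]},{"xyz":[-2.2,1.4,3.5],"turn":[0,0,0]},{"xyz":[-2.2,1.4,5],"turn":[0,0,0]},{"xyz":[-2.2,1.4,6.5],"turn":[0,0,0]},{"xyz":[-2.2,1.4,7.5],"turn":[0,0,0]},{"xyz":[-2.2,1.4,8.2],"turn":[0,0,0]},{"xyz":[-2.2,1.4,8.6],"turn":[0,0,0]},{"xyz":[-2.2,1.4,8.7],"turn":[0,0,0]},{"xyz":[-2.2,1.4,8.7],"turn":[0,0,0]}]'
python3 - <<'E'
from rig import arm
from h import *
s=arm.sense(); print(tocell(s["ee_pos"]),s["force"])
r=pickle=None
import pickle; s,r=pickle.load(open("w1.pkl","rb")); e,R=wristpose(s,r)
m=mask(r["image"],(0,0,0),(180,255,40),(230,178,257,204)); c=big(m); print("hole",tocell(ray(r,c,42,e,R)).mean(0),c.mean(0), rect(tocell(ray(r,c,42,e,R))))
E
```

```text
t: 3.2
ee_pos: [515.0, -53.0, 54.2]
ee_rot: [[0.971, 0.24, -0.0], [0.24, -0.971, 0.001], [0.0, -0.001, -1.0]]
force: [0.2, -0.5, 0.7]
grip_width: 0.002
[ 14.86575608 -76.08851931  54.21724282] [ 0.2031589  -0.54812629  0.73021602]Traceback (most recent call last):
  File "<stdin>", line 6, in <module>
  File "h.py", line 14, in big
    c,_=cv2.findContours(m,cv2.RETR_EXTERNAL,cv2.CHAIN_APPROX_NONE); return max(c,key=cv2.contourArea)[:,0,:]
                                                                            ~~~^^^^^^^^^^^^^^^^^^^^^^^
ValueError: max() iterable argument is empty
```

```bash
python3 -m jog '[{"xyz":[0.3,0,0.1],"turn":[0,0,0]},{"xyz":[0.5,0,0.1],"turn":[0,0,0]},{"xyz":[0.65,0,0.1],"turn":[0,0,0]},{"xyz":[0.8,0,0.1],"turn":[0,0,0]},{"xyz":[0.95,0,0.1],"turn":[0,0,0]},{"xyz":[1.05,0,0.1],"turn":[0,0,0]},{"xyz":[1.15,0,0.1],"turn":[0,0,0]},{"xyz":[1.22,0,0.1],"turn":[0,0,0]},{"xyz":[1.28,0,0.1],"turn":[0,0,0]},{"xyz":[1.28,0,0.1],"turn":[0,0,0]}]'
cat > look.py <<'E'
import sys,pickle; from rig import arm; from h import *
s=arm.sense(); r=arm.snapshot("wrist"); e,R=wristpose(s,r)
print("tcp",tocell(s["ee_pos"]).round(1),"F",(np.c_[X,Y,Z].T@s["force"]).round(1))
for n,r,e,R in(("wrist",r,e,R),(("top",)+(lambda q:(q,q["eye"],q["rotation"]))(arm.snapshot("top")))):
    m=mask(r["image"],(5,150,120),(18,255,255),(0,0,640,480)); k,_=cv2.findContours(m,0,1)
    for c in k:
        if cv2.contourArea(c)<150: continue
        P=tocell(ray(r,c[:,0],40,e,R))
        if abs(P[:,0].mean()-20)<60 and abs(P[:,1].mean())<70: print(n,rect(P))
if len(sys.argv)>1: cv2.imwrite(sys.argv[1],arm.snapshot("wrist")["image"][:,:,::-1])
E
python3 look.py pics/w2.png
```

```text
t: 4.2
ee_pos: [546.4, -45.2, 51.7]
ee_rot: [[0.971, 0.241, 0.0], [0.241, -0.971, 0.001], [0.001, -0.001, -1.0]]
force: [-0.6, 0.5, -0.2]
grip_width: 0.002
tcp [ 14.8 -43.8  51.7] F [-0.7 -0.4 -0.2]
wrist (array([12.1, -2.8]), array([59.3, 69.1]), 87.44)
```

```bash
python3 -m jog '[{"xyz":[0.06,0,0],"turn":[0,0,0]},{"xyz":[0.1,0,0],"turn":[0,0,0]},{"xyz":[0.13,0,0],"turn":[0,0,0]},{"xyz":[0.16,0,0],"turn":[0,0,0]},{"xyz":[0.18,0,0],"turn":[0,0,0]},{"xyz":[0.2,0,0],"turn":[0,0,0]},{"xyz":[0.22,0,0],"turn":[0,0,0]},{"xyz":[0.24,0,0],"turn":[0,0,0]},{"xyz":[0.24,0,0],"turn":[0,0,0]},{"xyz":[0.24,0,0],"turn":[0,0,0]}]'
python3 look.py
```

```text
t: 5.35
ee_pos: [548.8, -44.9, 51.4]
ee_rot: [[0.971, 0.24, -0.007], [0.24, -0.971, -0.0], [-0.007, -0.001, -1.0]]
force: [-10.2, -2.2, 7.8]
grip_width: -0.001
tcp [ 15.1 -41.3  51.4] F [ -0.3 -10.5   7.8]
wrist (array([11.9, -0.8]), array([59.3, 69.1]), 88.11)
```

```bash
python3 -m jog '[{"xyz":[-0.3,0,0],"turn":[0,0,0]},{"xyz":[-0.5,0,-0.5],"turn":[0,0,0]},{"xyz":[-0.5,-0.5,-1.1],"turn":[0,0,0]},{"xyz":[-0.2,-1.5,-1.1],"turn":[0,0,0]},{"xyz":[0.8,-2.5,-1.1],"turn":[0,0,0]},{"xyz":[1.6,-2.6,-1.1],"turn":[0,0,0]},{"xyz":[1.6,-2.6,-1.1],"turn":[0,0,0]},{"xyz":[1.6,-2.6,-0.6],"turn":[0,0,0]},{"xyz":[1.6,-2.6,0],"turn":[0,0,0]},{"xyz":[1.6,-2.6,0],"turn":[0,0,0]}]'
python3 look.py
```

```text
t: 6.45
ee_pos: [569.2, 26.8, 48.2]
ee_rot: [[0.971, 0.239, -0.013], [0.239, -0.971, -0.001], [-0.013, -0.002, -1.0]]
force: [-0.9, -0.1, 0.1]
grip_width: 0.001
tcp [-49.6  -4.3  48.2] F [-0.1 -0.9  0.1]
wrist (array([11.6, -0.7]), array([59.7, 69.3]), 88.1)
```

```bash
python3 -m jog '[{"xyz":[0.15,0.3,-0.15],"turn":[0,0.013,0]},{"xyz":[0.15,0.5,-0.15],"turn":[0,0.013,0]},{"xyz":[0.15,0.65,-0.15],"turn":[0,0.013,0]},{"xyz":[0.15,0.75,-0.15],"turn":[0,0.013,0]},{"xyz":[0.15,0.85,-0.15],"turn":[0,0.013,0]},{"xyz":[0.15,0.95,-0.15],"turn":[0,0.013,0]},{"xyz":[0.15,1.05,-0.15],"turn":[0,0.013,0]},{"xyz":[0.15,1.12,-0.15],"turn":[0,0.013,0]},{"xyz":[0.15,1.18,-0.15],"turn":[0,0.013,0]},{"xyz":[0.15,1.18,-0.15],"turn":[0,0.013,0]}]'
python3 look.py pics/w3.png
```

```text
t: 7.55
ee_pos: [581.2, 1.5, 54.3]
ee_rot: [[0.971, 0.24, 0.002], [0.24, -0.971, 0.005], [0.003, -0.004, -1.0]]
force: [-2.8, 5.8, 6.7]
grip_width: -0.001
tcp [-22.2   1.2  54.3] F [-6.3 -1.4  6.7]
wrist (array([24.4,  0.2]), array([69.6, 58.1]), 0.08)
```

```bash
python3 -m jog '[{"xyz":[0,0.1,0.05],"turn":[0,0,0]},{"xyz":[0,0.15,0.05],"turn":[0,0,0]},{"xyz":[0,0.2,0.05],"turn":[0,0,0]},{"xyz":[0,0.25,0.05],"turn":[0,0,0]},{"xyz":[0,0.28,0.05],"turn":[0,0,0]},{"xyz":[0,0.3,0.05],"turn":[0,0,0]},{"xyz":[0,0.33,0.05],"turn":[0,0,0]},{"xyz":[0,0.36,0.05],"turn":[0,0,0]},{"xyz":[0,0.36,0.05],"turn":[0,0,0]},{"xyz":[0,0.36,0.05],"turn":[0,0,0]}]'
python3 look.py pics/w3.png
```

```text
t: 8.7
ee_pos: [582.4, -2.8, 54.0]
ee_rot: [[0.97, 0.243, 0.001], [0.243, -0.97, 0.009], [0.003, -0.008, -1.0]]
force: [-5.7, 8.4, 10.5]
grip_width: -0.001
tcp [-17.7   1.4  54. ] F [-9.5 -3.5 10.5]
wrist (array([28.7,  0.8]), array([57.5, 69.7]), 90.0)
```

View pics/w3.png

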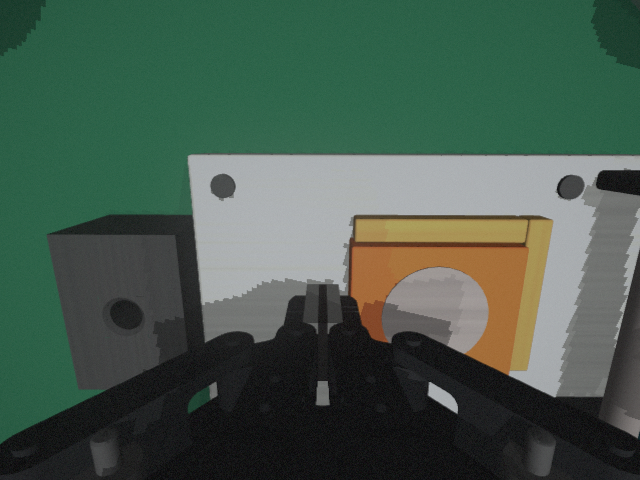

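```bash
python3 -m jog '[{"xyz":[0,-0.4,0],"turn":[-0.008,0,0]},{"xyz":[0,-0.6,-0.6],"turn":[-0.008,0,0]},{"xyz":[-0.5,-0.6,-1.2],"turn":[-0.008,0,0]},{"xyz":[-2,0.2,-1.2],"turn":[-0.008,0,0]},{"xyz":[-2.6,1.5,-1.2],"turn":[-0.008,0,0]},{"xyz":[-2.6,1.9,-1.2],"turn":[-0.008,0,0]},{"xyz":[-2.6,1.9,-0.6],"turn":[-0.008,0,0]},{"xyz":[-2.6,1.9,0],"turn":[-0.008,0,0]},{"xyz":[-2.2,1.9,0.05],"turn":[-0.008,0,0]},{"xyz":[-2,1.9,0.05],"turn":[-0.008,0,0]}]'
python3 look.py
```

```text
t: 9.85
ee_pos: [546.1, -58.8, 51.2]
ee_rot: [[0.969, 0.246, 0.001], [0.246, -0.969, 0.003], [0.002, -0.002, -1.0]]
force: [0.6, -0.6, -0.1]
grip_width: -0.002
tcp [ 27.9 -47.3  51.2] F [ 0.7  0.5 -0.1]
wrist (array([28.9, -0.2]), array([69.4, 59.3]), 0.12)
```

```bash
python3 -m jog '[{"xyz":[0.1,0,0],"turn":[0,0,0]},{"xyz":[0.15,0,0],"turn":[0,0,0]},{"xyz":[0.2,0,0],"turn":[0,0,0]},{"xyz":[0.25,0,0],"turn":[0,0,0]},{"xyz":[0.3,0,0],"turn":[0,0,0]},{"xyz":[0.33,0,0],"turn":[0,0,0]},{"xyz":[0.36,0,0],"turn":[0,0,0]},{"xyz":[0.36,0,0],"turn":[0,0,0]},{"xyz":[0.36,0,0],"turn":[0,0,0]},{"xyz":[0.36,0,0],"turn":[0,0,0]}]'
python3 look.py
python3 -m jog '[{"xyz":[-0.4,0,0],"turn":[0,0,0]},{"xyz":[-1,0,-0.5],"turn":[0,0,0]},{"xyz":[-1.5,-1,-1.5],"turn":[0,0,0]},{"xyz":[-1.5,-2,-3],"turn":[0,0,0]},{"xyz":[-1.5,-2,-4.5],"turn":[0,0,0]},{"xyz":[-1.5,-2,-6],"turn":[0,0,0]},{"xyz":[-1.5,-2,-7.5],"turn":[0,0,0]},{"xyz":[-1.5,-2,-9],"turn":[0,0,0]},{"xyz":[-1.5,-2,-9],"turn":[0,0,0]},{"xyz":[-1.5,-2,-9],"turn":[0,0,0]}]'
python3 look.py pics/w4.png
python3 - <<'E'
import cv2; from rig import arm; from h import *
r=arm.snapshot("top")["image"]
a=cv2.imread("pics/w4.png")[100:300,200:500]; b=r[180:260,270:390,::-1]
cv2.imwrite("pics/c4.png",np.vstack([cv2.resize(a,(600,300)),cv2.resize(b,(450,300)).__array__() if 0 else cv2.copyMakeBorder(cv2.resize(b,(450,300)),0,0,0,150,0)]))
E
```

```text
t: 10.95
ee_pos: [552.6, -57.9, 52.0]
ee_rot: [[0.97, 0.245, -0.004], [0.245, -0.97, 0.001], [-0.003, -0.002, -1.0]]
force: [-8.3, -0.5, 7.3]
grip_width: 0.003
tcp [ 28.6 -40.8  52. ] F [-1.5 -8.2  7.3]
wrist (array([28.9, -0.2]), array([69.3, 59.2]), 0.12)
t: 12.05
ee_pos: [505.1, -18.8, 278.0]
ee_rot: [[0.97, 0.245, -0.001], [0.245, -0.97, -0.0], [-0.001, -0.0, -1.0]]
force: [-0.3, 0.4, -0.5]
grip_width: 0.002
tcp [-20.7 -77.5 278. ] F [-0.4 -0.2 -0.5]
wrist (array([ 42.3, -16.6]), array([42. , 26.5]), 0.3)
```

View pics/c4.png

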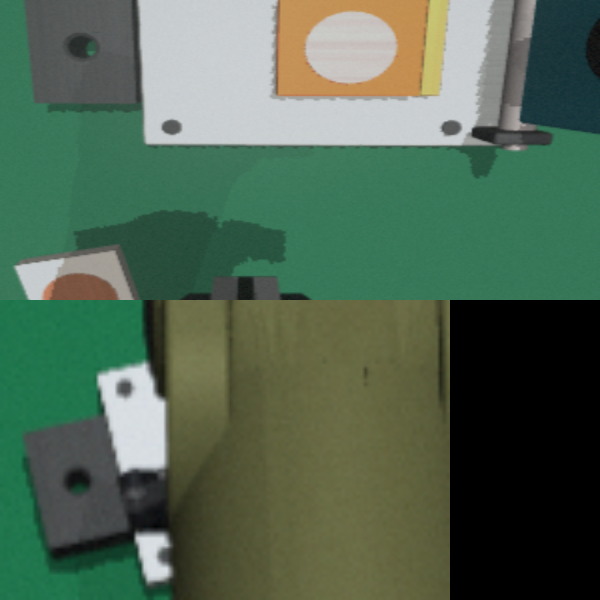

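Run:
```python
from rig import arm
from h import *
s=arm.sense(); r=arm.snapshot("wrist"); e,R=wristpose(s,r); im=r["image"]
f=lambda c,z: tocell(ray(r,c,z,e,R))
P=f(big(mask(im,(22,110,80),(34,255,255),(380,60,450,160))),34); print("fence x range",np.percentile(P[:,0],[1,10,50,90,99]).round(1), "ymax",P[:,1].max())
c=big(mask(im,(5,150,120),(18,255,255),(300,60,450,160)));Q=f(c,40);print("plate x",Q[:,0].min(),Q[:,0].max(),"y",Q[:,1].min(),Q[:,1].max(),rect(Q))
h=cv2.cvtColor(im,cv2.COLOR_RGB2GRAY); print(h[118:132,228:252])
print(s["ee_pos"])
```

```text
fence x range [65.5 66.  71.2 73.7 74. ] ymax 38.088087856281966
plate x 41.178188427614515 63.09847583734161 y -26.112263250276932 -11.00358361893785 (array([ 52.1, -18.6]), array([22., 15.]), 0.31)
[[88 88 88 90 86 90 91 90 90 89 88 86 88 94 92 90 89 92 88 89 93 92 90 90]
 [88 86 88 86 85 90 89 89 90 90 90 88 92 90 92 89 89 89 91 93 94 91 90 90]
 [87 86 85 90 86 91 88 90 90 89 91 90 89 91 89 92 90 92 88 91 88 89 89 91]
 [90 90 86 87 85 91 91 89 89 88 81 80 74 82 87 91 91 90 91 88 92 94 92 88]
 [86 84 80 92 87 90 88 81 77 70 67 68 68 67 71 70 77 91 87 88 93 92 90 87]
 [83 90 87 89 85 89 81 68 70 67 65 64 61 64 65 65 64 73 87 88 89 93 89 89]
 [86 87 89 86 87 85 68 67 66 60 51 47 46 48 51 55 61 64 71 83 91 93 92 92]
 [87 86 89 86 84 70 57 67 52 47 48 43 44 46 40 46 48 59 68 72 87 88 91 91]
 [90 87 88 85 80 68 69 64 46 42 46 47 48 43 45 42 47 49 64 74 85 93 94 89]
 [85 88 86 87 74 70 67 50 44 46 46 45 45 46 47 40 47 62 71 73 73 86 90 90]
 [86 88 90 83 71 70 60 45 43 43 43 43 47 46 47 45 61 70 73 70 73 82 92 92]
 [88 87 88 83 69 69 53 43 42 44 43 44 47 41 47 50 71 74 75 73 68 71 90 94]
 [89 86 86 84 71 69 51 44 45 44 45 45 43 41 47 60 72 75 75 73 75 72 88 90]
 [87 88 91 84 75 71 54 48 45 42 41 43 47 44 48 61 75 73 74 75 70 72 88 91]]
[503.99533822 -18.83736276 275.69804028]
```

The plate is flush to within about 1 mm, measured against the fence edges at 65 and 75. Both pushes stalled at about 9 N. Next I go over the lid to its outer side.

```bash
python3 -m jog '[{"xyz":[0,0,-1.6],"turn":[0,0,0]},{"xyz":[0.5,0,-3.2],"turn":[0,0,0]},{"xyz":[1,1.5,-3.2],"turn":[0,0,0]},{"xyz":[1.5,3,-3.2],"turn":[0,0,0]},{"xyz":[2,4.5,-3.2],"turn":[0,0,0]},{"xyz":[2.5,6,-3.2],"turn":[0,0,0]},{"xyz":[3.1,7.5,-3.2],"turn":[0,0,0]},{"xyz":[3.1,9,-3.2],"turn":[0,0,0]},{"xyz":[3.1,9,-3.2],"turn":[0,0,0]},{"xyz":[3.1,9,-3.2],"turn":[0,0,0]}]'
python3 - <<'E'
from rig import arm
from h import *
s=arm.sense(); print(tocell(s["ee_pos"]),s["force"]); r=arm.snapshot("scene")
m=mask(r["image"],(85,80,40),(110,255,160),(210,150,270,255)); c=big(m); print(c.min(0),c.max(0))
im=cv2.resize(r["image"][110:310,150:390],None,fx=3,fy=3); cv2.imwrite("pics/s5.png",im[:,:,::-1])
for t in(1.5,1.6,1.7,1.8):
    L=[]
    for y in(-45,45):
      for q in(0,180):
        p=cell((110-q*np.cos(t)+5*np.sin(t),y,49+q*np.sin(t)+5*np.cos(t))); v=r["rotation"].T@(p-r["eye"]); L.append((r["camera_matrix"]@v/v[2])[:2].round(0))
    print(t,np.array(L).tolist())
E
```

```text
t: 13.3
ee_pos: [634.6, -219.1, 352.8]
ee_rot: [[0.97, 0.243, -0.008], [0.243, -0.97, 0.003], [-0.007, -0.005, -1.0]]
force: [-1.1, 1.3, 0.1]
grip_width: -0.001
[2.04824239e+02 7.61676100e-02 3.52783583e+02] [-1.09565408  1.2550839   0.05005962]
[217 169] [261 254]
1.5 [[259.0, 230.0], [255.0, 174.0], [240.0, 257.0], [233.0, 203.0]]
1.6 [[259.0, 230.0], [247.0, 172.0], [240.0, 257.0], [225.0, 200.0]]
1.7 [[259.0, 230.0], [240.0, 171.0], [240.0, 257.0], [217.0, 199.0]]
1.8 [[259.0, 230.0], [233.0, 170.0], [240.0, 258.0], [210.0, 198.0]]
```

View pics/s5.png

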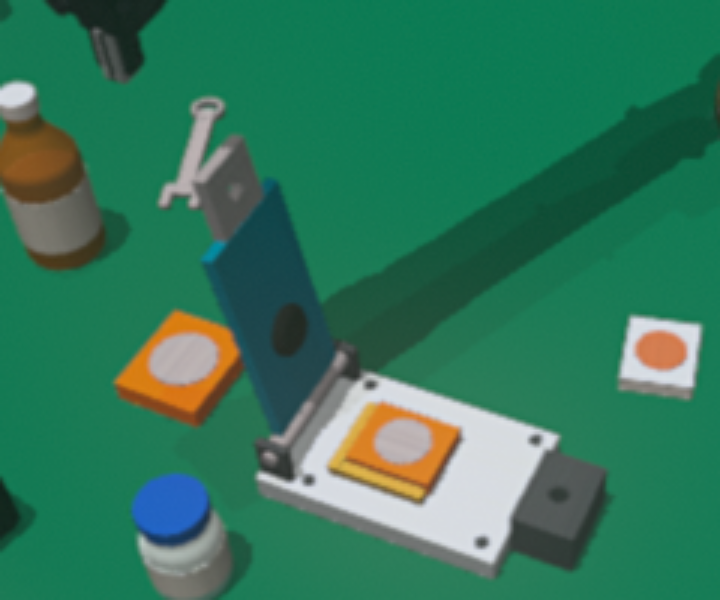

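The scene shows the plate flush in both fences. The lid is at about 1.7 rad, from teal corners at (218,197) and (241,171). I descend behind it and sweep along the arc.

```bash
python3 -m jog '[{"xyz":[0,0,1.2],"turn":[0.003,0.006,0]},{"xyz":[0,0,2.4],"turn":[0.003,0.006,0]},{"xyz":[0,0,3.2],"turn":[0.003,0.006,0]},{"xyz":[0,0,3.65],"turn":[0.003,0.006,0]},{"xyz":[0,-0.6,3.65],"turn":[0.003,0.006,0]},{"xyz":[0,-1.2,3.65],"turn":[0.003,0.006,0]},{"xyz":[0,-1.7,3.65],"turn":[0.003,0.006,0]},{"xyz":[0,-2.2,3.65],"turn":[0.003,0.006,0]},{"xyz":[0,-2.7,3.65],"turn":[0.003,0.006,0]},{"xyz":[0,-3.2,3.65],"turn":[0.003,0.006,0]}]'
python3 - <<'E'
from rig import arm
from h import *
s=arm.sense(); print(tocell(s["ee_pos"]),s["force"])
for t in(1.2,1.05,.9,.75,.6,.45,.3,.2,.1,.05):
    print(t,go(s,cell((120-190*np.cos(t)+5*np.sin(t),0,71+190*np.sin(t)+5*np.cos(t))),down(A)))
E
```

```text
t: 14.35
ee_pos: [615.7, -139.4, 267.3]
ee_rot: [[0.97, 0.245, 0.004], [0.245, -0.97, 0.004], [0.005, -0.002, -1.0]]
force: [-0.7, -2.2, 9.3]
grip_width: 0.002
[122.88626241   0.88391438 267.29507709] [-0.69228028 -2.17860164  9.2826102 ]
1.2 (array([-0.026, -2.681,  0.702]), array([-0.003, -0.005,  0.005]))
1.05 (array([-0.023, -3.721,  1.169]), array([-0.003, -0.005,  0.005]))
0.9 (array([-0.022, -4.679,  1.786]), array([-0.003, -0.005,  0.005]))
0.75 (array([-0.021, -5.534,  2.539]), array([-0.003, -0.005,  0.005]))
0.6 (array([-0.022, -6.267,  3.411]), array([-0.003, -0.005,  0.005]))
0.45 (array([-0.024, -6.861,  4.383]), array([-0.003, -0.005,  0.005]))
0.3 (array([-0.027, -7.303,  5.433]), array([-0.003, -0.005,  0.005]))
0.2 (array([-0.03 , -7.509,  6.165]), array([-0.003, -0.005,  0.005]))
0.1 (array([-0.033, -7.64 ,  6.913]), array([-0.003, -0.005,  0.005]))
0.05 (array([-0.035, -7.678,  7.291]), array([-0.003, -0.005,  0.005]))
```

```bash
python3 -m jog '[{"xyz":[0,-1,0.35],"turn":[0,0,0]},{"xyz":[0,-1.9,0.5],"turn":[0,0,0]},{"xyz":[0,-2.7,0.7],"turn":[0,0,0]},{"xyz":[0,-3.3,0.95],"turn":[0,0,0]},{"xyz":[0,-3.9,1.25],"turn":[0,0,0]},{"xyz":[0,-4.7,1.8],"turn":[0,0,0]},{"xyz":[0,-5.3,2.3],"turn":[0,0,0]},{"xyz":[0,-5.8,2.8],"turn":[0,0,0]},{"xyz":[0,-6.3,3.4],"turn":[0,0,0]},{"xyz":[0,-6.3,3.4],"turn":[0,0,0]}]'
python3 - <<'E'
from rig import arm
from h import *
s=arm.sense(); print(tocell(s["ee_pos"]),s["force"])
cv2.imwrite("pics/s6.png",cv2.resize(arm.snapshot("scene")["image"][110:310,150:390],None,fx=3,fy=3)[:,:,::-1])
for t in(.6,.45,.3,.2,.1,.05,0.0):
    print(t,go(s,cell((120-190*np.cos(t)+5*np.sin(t),0,71+190*np.sin(t)+5*np.cos(t))),down(A)))
E
```

```text
t: 15.35
ee_pos: [575.0, 16.0, 179.6]
ee_rot: [[0.969, 0.248, -0.002], [0.248, -0.969, 0.005], [-0.0, -0.005, -1.0]]
force: [-0.3, -0.2, -0.4]
grip_width: -0.001
[-37.73270074  -1.29513524 179.58603288] [-0.26206643 -0.19993595 -0.35898168]
0.6 (array([ 0.051,  0.149, -0.114]), array([-0.005,  0.   ,  0.008]))
0.45 (array([ 0.056, -0.442,  0.86 ]), array([-0.005,  0.   ,  0.008]))
0.3 (array([ 0.059, -0.881,  1.911]), array([-0.005,  0.   ,  0.008]))
0.2 (array([ 0.061, -1.085,  2.643]), array([-0.005,  0.   ,  0.008]))
0.1 (array([ 0.062, -1.214,  3.392]), array([-0.005,  0.   ,  0.008]))
0.05 (array([ 0.063, -1.251,  3.771]), array([-0.005,  0.   ,  0.008]))
0.0 (array([ 0.063, -1.268,  4.15 ]), array([-0.005,  0.   ,  0.008]))
```

View pics/s6.png

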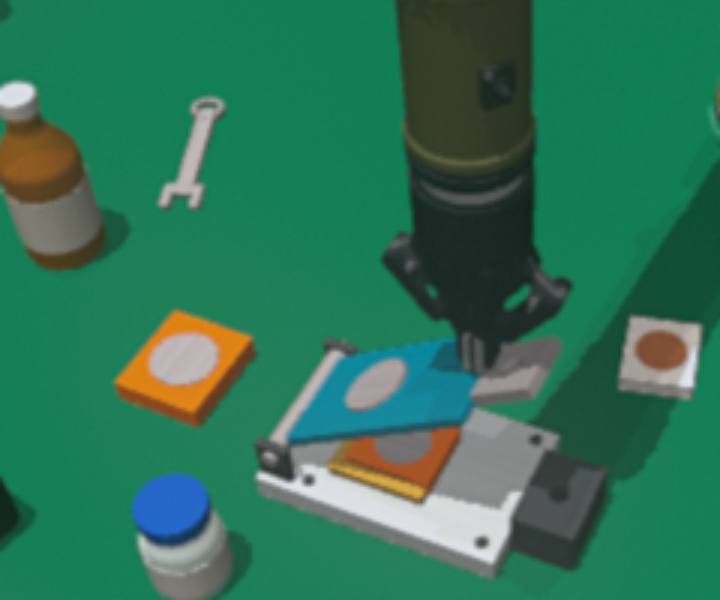

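The lid is coming down under the fingers, with the nose at crop (520,370). I continue down to the pad.

```bash
python3 -m jog '[{"xyz":[0,-0.3,0.6],"turn":[0,0,0]},{"xyz":[0,-0.6,1.2],"turn":[0,0,0]},{"xyz":[0,-0.9,1.9],"turn":[0,0,0]},{"xyz":[0,-1.1,2.6],"turn":[0,0,0]},{"xyz":[0,-1.2,3],"turn":[0,0,0]},{"xyz":[0,-1.2,3.4],"turn":[0,0,0]},{"xyz":[0,-1.25,3.6],"turn":[0,0,0]},{"xyz":[0,-1.25,3.8],"turn":[0,0,0]},{"xyz":[0,-1.25,4.0],"turn":[0,0,0]},{"xyz":[0,-1.25,4.0],"turn":[0,0,0]}]'
python3 - <<'E'
from rig import arm
from h import *
s=arm.sense(); print(tocell(s["ee_pos"]),s["force"])
E
```

```text
t: 16.4
ee_pos: [567.7, 45.8, 80.9]
ee_rot: [[0.969, 0.247, -0.001], [0.247, -0.969, 0.005], [0.0, -0.005, -1.0]]
force: [-1.7, 0.6, 2.8]
grip_width: -0.003
[-68.36697524  -1.17055616  80.89041565] [-1.672346    0.64064685  2.81404239]
```

Run:
```python
from rig import arm
from h import *
s=arm.sense(); print(s["joint_positions"].round(1))
for yaw in(-14,76-180): print(go(s,(505,303,190),down(np.radians(yaw))))
```

```text
[ 22.7  20.9 -34.9 104.6  13.5  58.8 -93.2]
(array([  0.109, -10.611,  -4.314]), array([-0.004, -0.003, -1.077]))
(array([  0.109, -10.611,  -4.314]), array([-0.005,  0.001,  0.494]))
```

```bash
python3 -m jog '[{"xyz":[0,0,-1],"turn":[0,0,0]},{"xyz":[0,0,-2.5],"turn":[0,0,0.1]},{"xyz":[0,-1,-4.3],"turn":[0,0,0.2]},{"xyz":[0.1,-2.6,-4.3],"turn":[0,0,0.3]},{"xyz":[0.1,-4.2,-4.3],"turn":[0,0,0.4]},{"xyz":[0.1,-5.8,-4.3],"turn":[0,0,0.494]},{"xyz":[0.1,-7.4,-4.3],"turn":[0,0,0.494]},{"xyz":[0.1,-9,-4.3],"turn":[0,0,0.494]},{"xyz":[0.1,-10.6,-4.3],"turn":[0,0,0.494]},{"xyz":[0.1,-10.6,-4.3],"turn":[0,0,0.494]}]' 45 40
cat > pinlook.py <<'E'
import sys; from rig import arm; from h import *
s=arm.sense(); r=arm.snapshot("wrist"); e,R=wristpose(s,r); im=r["image"]
print("tcp",s["ee_pos"].round(1),"j",s["joint_positions"].round(0),"grip",s["grip_width"])
h=cv2.cvtColor(im,cv2.COLOR_RGB2HSV); m=cv2.inRange(h,(0,150,60),(5,255,255))|cv2.inRange(h,(172,150,60),(180,255,255))
k,_=cv2.findContours(m,0,1)
for c in k:
    if cv2.contourArea(c)>100:
        u=c[:,0].mean(0); P=ray(r,c[:,0],86,e,R); print("red px",u,rect(P), "shift",go(s,[*rect(P)[0],s["ee_pos"][2]],down(np.radians(-104))))
cv2.imwrite(sys.argv[1],im[:,:,::-1])
E
python3 pinlook.py pics/p1.png
```

```text
t: 17.4
ee_pos: [501.6, 309.9, 190.4]
ee_rot: [[0.973, -0.233, -0.001], [-0.233, -0.972, 0.01], [-0.003, -0.009, -1.0]]
force: [-0.4, -0.1, -0.7]
grip_width: 0.529
tcp [501.6 309.9 190.4] j [   1.   18.  -41.   96.   12.   71. -146.] grip 0.5288340913278831
red px [330.73880597 234.70895522] (array([507.6, 304.3]), array([24.1, 18.6]), 5.28) shift (array([ 0.285,  0.161, -0.002]), array([-0.009,  0.003,  0.009]))
red px [142.68164794  67.71161049] (array([632.7, 388.2]), array([20.4, 71. ]), 18.87) shift (array([ 4.37 , -4.268,  0.024]), array([-0.009,  0.003,  0.009]))
```

View pics/p1.png

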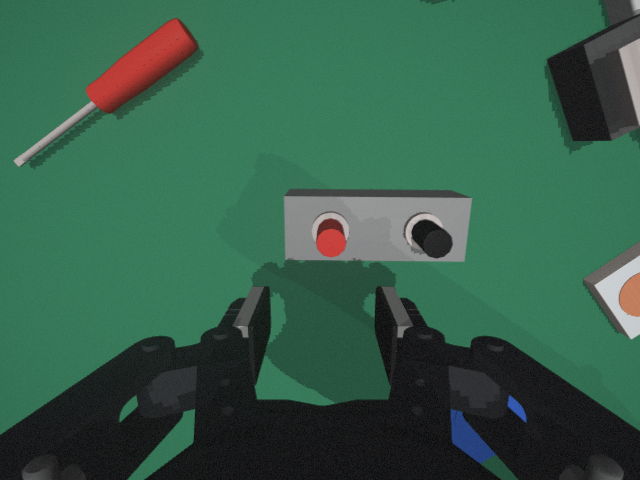

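Red head top is at px (331,238), giving world (505,304). This matches the stand hole and the top view; the black spare is at (435,240). Joint 7 is near its limit, so I grip with the other jaw direction, a quarter turn back.

```bash
python3 -m jog '[{"xyz":[0.1,0.1,0],"turn":[0,0,-0.15]},{"xyz":[0.19,0.2,0],"turn":[0,0,-0.3]},{"xyz":[0.19,0.2,0],"turn":[0,0,-0.45]},{"xyz":[0.19,0.2,0],"turn":[0,0,-0.6]},{"xyz":[0.19,0.2,0],"turn":[0,0,-0.75]},{"xyz":[0.19,0.2,0],"turn":[0,0,-0.9]},{"xyz":[0.19,0.2,0],"turn":[0,0,-1.05]},{"xyz":[0.19,0.2,0],"turn":[0,0,-1.2]},{"xyz":[0.19,0.2,0],"turn":[0,0,-1.35]},{"xyz":[0.19,0.2,0],"turn":[0,0,-1.5]}]' 50
python3 pinlook.py pics/p2.png
python3 - <<'E'
from rig import arm
from h import *
s=arm.sense()
for z in (110,80): print(go(s,(505,303.9,z),down(np.radians(-14))))
E
```

```text
t: 18.45
ee_pos: [507.8, 298.5, 189.9]
ee_rot: [[0.307, 0.952, 0.0], [0.952, -0.307, 0.006], [0.005, -0.002, -1.0]]
force: [-0.3, 0.6, -0.6]
grip_width: 0.587
tcp [507.8 298.5 189.9] j [ 12.  21. -55.  96.  18.  72. -64.] grip 0.5866024396436469
red px [316.25555556 241.46666667] (array([504.8, 305.1]), array([19.9, 18.7]), 86.05) shift (array([ 0.215, -0.195,  0.001]), array([-0.005, -0.003,  1.503]))
red px [468.41395349  32.9255814 ] (array([626. , 396.4]), array([20.9, 52.2]), 19.09) shift (array([5.178, 3.298, 0.023]), array([-0.005, -0.003,  1.503]))
(array([ 0.156, -0.166,  3.191]), array([-0.002, -0.005, -0.062]))
(array([ 0.149, -0.164,  4.391]), array([-0.002, -0.005, -0.062]))
```

```bash
python3 -m jog '[{"xyz":[0.17,-0.16,0.3],"turn":[0,-0.004,-0.062]},{"xyz":[0.17,-0.16,1],"turn":[0,-0.004,-0.062]},{"xyz":[0.17,-0.16,1.8],"turn":[0,-0.004,-0.062]},{"xyz":[0.17,-0.16,2.5],"turn":[0,-0.004,-0.062]},{"xyz":[0.17,-0.16,3.1],"turn":[0,-0.004,-0.062]},{"xyz":[0.17,-0.16,3.6],"turn":[0,-0.004,-0.062]},{"xyz":[0.17,-0.16,4.0],"turn":[0,-0.004,-0.062]},{"xyz":[0.17,-0.16,4.3],"turn":[0,-0.004,-0.062]},{"xyz":[0.17,-0.16,4.4],"turn":[0,-0.004,-0.062]},{"xyz":[0.17,-0.16,4.4],"turn":[0,-0.004,-0.062]}]'
python3 -m jog '[{"xyz":[0,0,0],"turn":[0,0,0]},{"xyz":[0,0,0],"turn":[0,0,0]},{"xyz":[0,0,0],"turn":[0,0,0]},{"xyz":[0,0,0],"turn":[0,0,0]},{"xyz":[0,0,0],"turn":[0,0,0]},{"xyz":[0,0,0],"turn":[0,0,0]},{"xyz":[0,0,0],"turn":[0,0,0]},{"xyz":[0,0,0],"turn":[0,0,0]},{"xyz":[0,0,0],"turn":[0,0,0]},{"xyz":[0,0,0],"turn":[0,0,0]}]' 5 60
python3 pinlook.py pics/p3.png
```

```text
t: 19.5
ee_pos: [505.3, 304.5, 79.7]
ee_rot: [[0.242, 0.97, -0.001], [0.97, -0.242, 0.002], [0.002, -0.002, -1.0]]
force: [0.7, -0.0, 0.9]
grip_width: 0.586
t: 20.5
ee_pos: [505.7, 304.9, 80.5]
ee_rot: [[0.242, 0.97, -0.0], [0.97, -0.242, 0.002], [0.002, -0.001, -1.0]]
force: [-1.7, 0.6, 4.3]
grip_width: 0.213
tcp [505.7 304.9  80.5] j [  8.  29. -52. 101.  25.  62. -66.] grip 0.21321635298390823
red px [321.70813397 319.88995215] (array([506.5, 310.5]), array([31.6, 18.2]), 77.07) shift (array([ 0.226, -0.022,  0.001]), array([-2.000e-03, -1.000e-03,  1.571e+00]))
red px [600.652  26.656] (array([605.9, 380. ]), array([18.2, 26.7]), 76.01) shift (array([3.885, 3.163, 0.007]), array([-2.000e-03, -1.000e-03,  1.571e+00]))
```

Gripped; the 18 mm opening fits the 20 mm head. I lift the pin out.

```bash
python3 -m jog '[{"xyz":[0,0,-0.5],"turn":[0,0,0]},{"xyz":[0,0,-1],"turn":[0,0,0]},{"xyz":[0,0,-1.5],"turn":[0,0,0]},{"xyz":[0,0,-2],"turn":[0,0,0]},{"xyz":[0,0,-2.6],"turn":[0,0,0]},{"xyz":[0,0,-3.2],"turn":[0,0,0]},{"xyz":[0,0,-3.8],"turn":[0,0,0]},{"xyz":[0,0,-4.2],"turn":[0,0,0]},{"xyz":[0,0,-4.2],"turn":[0,0,0]},{"xyz":[0,0,-4.2],"turn":[0,0,0]}]'
python3 - <<'E'
from rig import arm
from h import *
s=arm.sense()
# view the hole from a stand-off: TCP 60 mm beyond it on the cell -x side
print(s["joint_positions"].round(0),go(s,cell((-155,0,185)),down(np.radians(-14))),go(s,cell((-100,0,185)),down(np.radians(-14))))
E
```

```text
t: 21.55
ee_pos: [505.6, 304.4, 185.3]
ee_rot: [[0.242, 0.97, -0.0], [0.97, -0.242, 0.002], [0.002, -0.001, -1.0]]
force: [0.8, 0.3, -1.3]
grip_width: 0.217
[ 12.  22. -55.  96.  19.  72. -62.] (array([-6.353e+00,  3.336e+00, -2.000e-03]), array([-0.001, -0.002, -0.   ])) (array([-8.297e+00,  4.366e+00, -7.000e-03]), array([-0.001, -0.002, -0.   ]))
```

```bash
python3 -m jog '[{"xyz":[-1,0.5,0],"turn":[0,0,0]},{"xyz":[-2,1.05,0],"turn":[0,0,0]},{"xyz":[-3,1.6,0],"turn":[0,0,0]},{"xyz":[-4,2.1,0],"turn":[0,0,0]},{"xyz":[-5,2.6,0],"turn":[0,0,0]},{"xyz":[-6,3.15,0],"turn":[0,0,0]},{"xyz":[-7,3.7,0],"turn":[0,0,0]},{"xyz":[-7.8,4.1,0],"turn":[0,0,0]},{"xyz":[-8.3,4.37,0],"turn":[0,0,0]},{"xyz":[-8.3,4.37,0],"turn":[0,0,0]}]'
python3 - <<'E'
from rig import arm
from h import *; import pickle
s=arm.sense(); r=arm.snapshot("wrist"); pickle.dump((s,r),open("w7.pkl","wb"))
print(tocell(s["ee_pos"]),s["ee_rot"].round(3).tolist())
cv2.imwrite("pics/w7.png",cv2.resize(r["image"][180:420,180:460],None,fx=2.5,fy=2.5,interpolation=cv2.INTER_CUBIC)[:,:,::-1])
E
```

```text
t: 22.55
ee_pos: [561.6, 74.1, 184.0]
ee_rot: [[0.246, 0.969, -0.002], [0.969, -0.246, 0.002], [0.001, -0.002, -1.0]]
force: [0.2, 1.2, -0.6]
grip_width: 0.213
[-97.36515152  -0.34367725 183.97599829] [[0.246, 0.969, -0.002], [0.969, -0.246, 0.002], [0.001, -0.002, -1.0]]
```

View pics/w7.png

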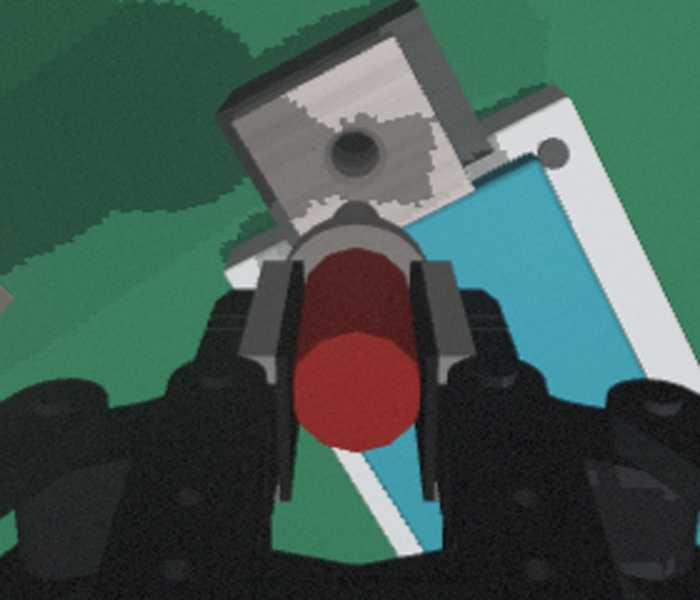

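The lid is down and nearly shut. The hole is at crop (355,155), px (322,242), with the pin head above it and the shank tip just below it in view. I compute the shift from this picture and the depth map.

Run:
```python
import pickle; from h import *
s,r=pickle.load(open("w7.pkl","rb")); e,R=wristpose(s,r); im=r["image"]; T=s["ee_rot"]; np.set_printoptions(suppress=True,precision=2)
K=r["camera_matrix"]; zm=r["z_map"]
def pt(u,v): d=zm[v,u]; return e+R@(np.array([(u-K[0,2])/K[0,0],(v-K[1,2])/K[0,0],1])*d)
for u,v in((300,235),(340,225),(345,250),(310,215),(305,260),(390,290),(400,310)): p=pt(u,v); print((u,v),tocell(p))
g=cv2.cvtColor(im,cv2.COLOR_RGB2GRAY)
for th in(45,65,85):
    m=np.zeros_like(g); m[226:258,306:340]=(g[226:258,306:340]<th)*255
    try: c=big(m)
    except ValueError: continue
    print(th,cv2.minEnclosingCircle(c),c.min(0),c.max(0))
h=cv2.cvtColor(im,cv2.COLOR_RGB2HSV); m=cv2.inRange(h,(0,120,90),(6,255,255))|cv2.inRange(h,(172,120,90),(180,255,255)); m[:,:250]=0;m[:,400:]=0;m[:300]=0
c=big(m); print("head top",cv2.minEnclosingCircle(c),c.min(0),c.max(0), cv2.fitEllipse(c))
for z in(64,66,68):
    P=ray(r,(322,242),z,e,R); print("hole",z,tocell(P),(T.T@(P[0]-s["ee_pos"])))
P=ray(r,(322.5,336.8),s["ee_pos"][2]+5.5,e,R); print("head in tool",T.T@(P[0]-s["ee_pos"]))
```

```text
(300, 235) [-111.18  -10.86   68.54]
(340, 225) [-103.91   16.37   65.8 ]
(345, 250) [-85.97  11.12  64.54]
(310, 215) [-120.07    1.77   67.94]
(305, 260) [-92.9  -17.21  65.11]
(390, 290) [-43.16  26.13  63.59]
(400, 310) [-24.96  25.85  63.09]
45 ((324.5, 238.0), 3.6401548385620117) [321 235] [328 239]
65 ((321.5, 240.5), 8.631438255310059) [313 233] [330 246]
85 ((321.5, 241.0), 9.708344459533691) [312 232] [331 250]
head top ((322.0, 335.5), 26.19647216796875) [298 312] [347 360] ((322.209716796875, 335.89459228515625), (47.258827209472656, 50.90285110473633), 90.70259094238281)
hole 64 [[-98.62  -0.49  64.  ]] [  0.9   -0.5  119.98]
hole 66 [[-99.1   -0.23  66.  ]] [  1.45  -0.5  117.98]
hole 68 [[-99.57   0.03  68.  ]] [  1.99  -0.5  115.98]
head in tool [-0.57 -0.22 -5.5 ]
```

```bash
python3 -m jog '[{"xyz":[0.11,-0.026,0.3],"turn":[0,0,0]},{"xyz":[0.11,-0.026,0.7],"turn":[0,0,0]},{"xyz":[0.11,-0.026,1.1],"turn":[0,0,0]},{"xyz":[0.11,-0.026,1.3],"turn":[0,0,0]},{"xyz":[0.11,-0.026,1.5],"turn":[0,0,0]},{"xyz":[0.11,-0.026,1.6],"turn":[0,0,0]},{"xyz":[0.11,-0.026,1.7],"turn":[0,0,0]},{"xyz":[0.11,-0.026,1.8],"turn":[0,0,0]},{"xyz":[0.11,-0.026,1.9],"turn":[0,0,0]},{"xyz":[0.11,-0.026,1.9],"turn":[0,0,0]}]'
python3 - <<'E'
from rig import arm
from h import *; import pickle
s=arm.sense(); r=arm.snapshot("wrist")
print(tocell(s["ee_pos"]),s["force"],s["wrist_torque"])
cv2.imwrite("pics/w8.png",cv2.resize(r["image"][180:420,180:460],None,fx=2.5,fy=2.5,interpolation=cv2.INTER_CUBIC)[:,:,::-1])
E
```

```text
t: 23.6
ee_pos: [561.3, 78.8, 136.7]
ee_rot: [[0.244, 0.97, -0.001], [0.97, -0.244, 0.002], [0.002, -0.002, -1.0]]
force: [0.6, -1.2, -1.0]
grip_width: 0.211
[-101.98652499    0.53897736  136.70387497] [ 0.64063875 -1.23594467 -1.02931544] [-0.20447015 -0.12139068  0.03228979]
```

View pics/w8.png

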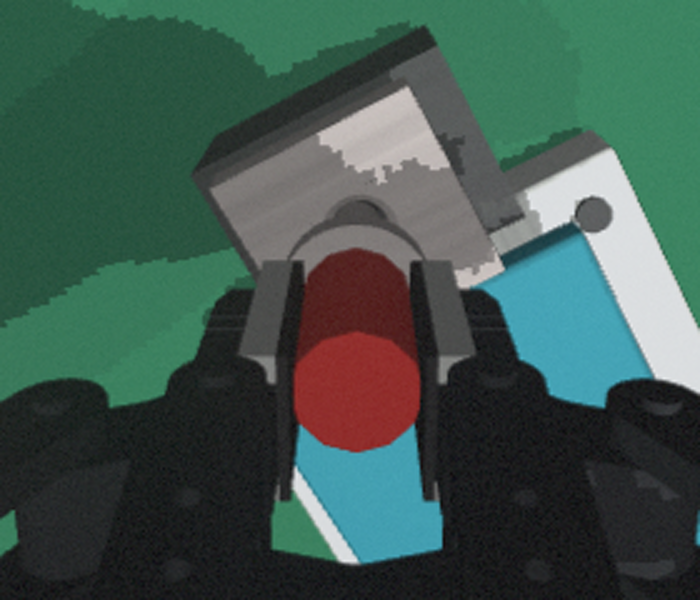

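The tip is entering the hole mouth with no force. The hole centre is about 4 crop px right of the pin axis, and measured TCP is about 1.3 mm too far towards -x; both call for the same correction.

```bash
python3 -m jog '[{"xyz":[-0.05,0.025,0],"turn":[0,0,0]},{"xyz":[-0.05,0.025,0.1],"turn":[0,0,0]},{"xyz":[-0.05,0.025,0.2],"turn":[0,0,0]},{"xyz":[-0.05,0.025,0.3],"turn":[0,0,0]},{"xyz":[-0.05,0.025,0.4],"turn":[0,0,0]},{"xyz":[-0.05,0.025,0.5],"turn":[0,0,0]},{"xyz":[-0.05,0.025,0.6],"turn":[0,0,0]},{"xyz":[-0.05,0.025,0.7],"turn":[0,0,0]},{"xyz":[-0.05,0.025,0.8],"turn":[0,0,0]},{"xyz":[-0.05,0.025,0.8],"turn":[0,0,0]}]'
python3 - <<'E'
from rig import arm
from h import *
s=arm.sense(); print(tocell(s["ee_pos"]),(np.c_[X,Y,Z].T@s["force"]).round(1),s["wrist_torque"])
E
```

```text
t: 24.65
ee_pos: [561.3, 77.5, 116.3]
ee_rot: [[0.244, 0.97, -0.002], [0.97, -0.244, 0.002], [0.002, -0.002, -1.0]]
force: [0.9, -0.1, -0.7]
grip_width: 0.208
[-100.72948477    0.22311491  116.34366923] [ 0.3  0.9 -0.7] [-0.01097285  0.02613569 -0.01944161]
```

```bash
python3 -m jog '[{"xyz":[0,0,0.12],"turn":[0,0,0]},{"xyz":[0,0,0.24],"turn":[0,0,0]},{"xyz":[0,0,0.36],"turn":[0,0,0]},{"xyz":[0,0,0.48],"turn":[0,0,0]},{"xyz":[0,0,0.6],"turn":[0,0,0]},{"xyz":[0,0,0.7],"turn":[0,0,0]},{"xyz":[0,0,0.8],"turn":[0,0,0]},{"xyz":[0,0,0.9],"turn":[0,0,0]},{"xyz":[0,0,1.0],"turn":[0,0,0]},{"xyz":[0,0,1.0],"turn":[0,0,0]}]' 5 100
python3 - <<'E'
from rig import arm
from h import *
s=arm.sense(); print(tocell(s["ee_pos"]),(np.c_[X,Y,Z].T@s["force"]).round(1),s["wrist_torque"],s["grip_width"])
E
```

```text
t: 25.65
ee_pos: [561.1, 78.0, 91.6]
ee_rot: [[0.244, 0.97, -0.002], [0.97, -0.244, 0.003], [0.002, -0.003, -1.0]]
force: [-1.8, 0.4, 3.2]
grip_width: 0.201
[-101.28992179    0.17354353   91.63033383] [-0.8 -1.7  3.2] [ 0.10938095  0.47172592 -0.00289717] 0.20126171052761674
```

```bash
python3 -m jog '[{"xyz":[0,0,0.08],"turn":[0,0,0]},{"xyz":[0,0,0.14],"turn":[0,0,0]},{"xyz":[0,0,0.2],"turn":[0,0,0]},{"xyz":[0,0,0.25],"turn":[0,0,0]},{"xyz":[0,0,0.3],"turn":[0,0,0]},{"xyz":[0,0,0.35],"turn":[0,0,0]},{"xyz":[0,0,0.4],"turn":[0,0,0]},{"xyz":[0,0,0.4],"turn":[0,0,0]},{"xyz":[0,0,0.4],"turn":[0,0,0]},{"xyz":[0,0,0.4],"turn":[0,0,0]}]'
python3 - <<'E'
from rig import arm
from h import *
s=arm.sense(); print(tocell(s["ee_pos"]),(np.c_[X,Y,Z].T@s["force"]).round(1),s["wrist_torque"],s["grip_width"])
E
```

```text
t: 26.65
ee_pos: [561.4, 78.4, 88.0]
ee_rot: [[0.244, 0.97, -0.002], [0.97, -0.244, -0.002], [-0.002, -0.002, -1.0]]
force: [-18.2, -5.0, 46.5]
grip_width: 0.203
[-101.58022503    0.54667499   87.98965921] [  0.4 -18.9  46.5] [-0.92881719  4.1373567  -0.02828042] 0.2025241430441097
```

```bash
python3 -m jog '[{"xyz":[0,0,0.14],"turn":[0,0,0]},{"xyz":[0,0,0.14],"turn":[0,0,0]},{"xyz":[0,0,0.14],"turn":[0,0,0]},{"xyz":[0,0,0.14],"turn":[0,0,0]},{"xyz":[0,0,0.14],"turn":[0,0,0]},{"xyz":[0,0,0.14],"turn":[0,0,0]},{"xyz":[0,0,0.14],"turn":[0,0,0]},{"xyz":[0,0,0.14],"turn":[0,0,0]},{"xyz":[0,0,0.14],"turn":[0,0,0]},{"xyz":[0,0,0.14],"turn":[0,0,0]}]'
python3 - <<'E'
from rig import arm
from h import *
s=arm.sense(); print(tocell(s["ee_pos"]),(np.c_[X,Y,Z].T@s["force"]).round(1),s["wrist_torque"],s["grip_width"])
r=arm.snapshot("wrist"); a=cv2.resize(r["image"][150:430,150:490],(510,420)); b=cv2.resize(arm.snapshot("scene")["image"][190:310,220:380],(240,180))
cv2.imwrite("pics/f.png",np.hstack([a,cv2.copyMakeBorder(b,0,240,0,0,0)])[:,:,::-1])
E
```

```text
t: 27.65
ee_pos: [561.4, 78.4, 88.3]
ee_rot: [[0.244, 0.97, -0.003], [0.97, -0.244, -0.005], [-0.006, -0.001, -1.0]]
force: [-12.3, -3.4, 29.5]
grip_width: 0.202
[-101.60490818    0.51321203   88.30397373] [  0.4 -12.8  29.5] [-0.63983066  2.71439625 -0.04542742] 0.2019984444593115
```

View pics/f.png

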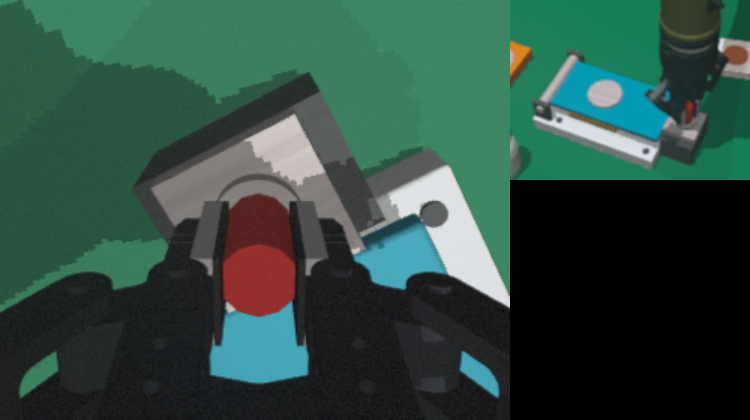

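The collar sits on the lid, crop (258,180). One last check of lid height by depth, then I hand in.

Run:
```python
from rig import arm
from h import *
s=arm.sense(); r=arm.snapshot("wrist"); e,R=wristpose(s,r); K=r["camera_matrix"]; zm=r["z_map"]; im=r["image"]
v,u=np.mgrid[200:420:4,200:480:4]; v=v.ravel();u=u.ravel(); d=zm[v,u]
P=tocell(e+(np.c_[(u-K[0,2])/K[0,0],(v-K[1,2])/K[0,0],np.ones(len(u))]*d[:,None])@R.T)
h=cv2.cvtColor(im,cv2.COLOR_RGB2HSV)[v,u]
for n,k in(("nose",(P[:,0]<-86)&(P[:,0]>-122)&(abs(P[:,1])<22)&(h[:,1]<60)&(P[:,2]>47)&(P[:,2]<58)),("teal",(h[:,0]>85)&(h[:,0]<105)&(h[:,1]>120)&(P[:,2]<80)),("base",(h[:,2]>150)&(h[:,1]<40)&(P[:,0]>-72)&(P[:,0]<0)&(P[:,2]<40))):
    if k.any(): print(n,k.sum(),np.median(P[k],0).round(1))
top=arm.snapshot("top")
print(s["force"],tocell(s["ee_pos"]))
```

```text
nose 169 [-115.     9.8   54.1]
teal 279 [-62.1 -12.3  54.1]
base 154 [-50.9  55.3  24.3]
[-12.23077708  -3.53544699  29.39837353] [-101.64353621    0.49396379   88.30684855]
```

Nose and teal both read 54.1 mm (54 means shut), and the press holds steady at 29 N. I hand in.

```bash
python3 -c "
from rig import arm
print(arm.finish_job()); s=arm.sense(); print(s['t'],s['ee_pos'],s['force'],s['grip_width'])"
```

```text
the job is handed in; nothing more can be done
None
the job is handed in; nothing more can be done
```

I pushed the orange plate into the fence corner and swung the lid down. I then put the red pin through the lid into the block and handed the job in at about 28 s, still gripping and pressing. No verdict was reported.

**Last checks:**
- **Lid:** the depth map read 54.1 mm at both the nose and the teal part, and 54 mm is fully shut.
- **Pin:** the TCP height put the collar at about 53.8 mm, resting on the lid. The press was steady at about 29 N down, the opening was 17 mm on the 20 mm head, and the grip was set to 100 N.
- **Plate:** it measured within about 1 mm of flush in x, 0.2 mm in y and 0.1° in turn. This was before the lid closed; I could not see it afterwards.

**Disagreements and leftovers:**
- My cell frame seems to read about 0.8 mm low in x, judged by the outer edge of the fence. The final TCP of (-101.6, 0.5) mm therefore puts the pin roughly 1 mm from the hole centre; the limit is 4 mm.
- About 13 N of sideways force remained while pressing.
- The press briefly reached 46 N before I eased it.
- I did not check the spare pin or the bystanders again by measurement. Nothing came near them except at the pin grasp, where the jaws closed across the stand, away from the spare pin.

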